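Post the sample pack through the sprung flap

TASK

Post the slim kraft-wrapped pack of cards into the grey collection box: take it near its top, push the box's sprung flap down with its lower end and keep it held open with the pack until the pack is about half inside, only then let go, so that it drops inside and the flap springs shut behind it. Do not toss it in from above, and leave the thick wrapped pack where it stands.

Things in the scene. Friction and masses are not known exactly. Their poses are not given: they have to be found in the camera images.
- pack: Slim pack of cards: kraft-wrapped block with a plain paper band, standing upright, 32 (its x) x 62 (its y) x 108 mm tall (z), about 0.26 kg. Origin: centre of its underside. Grip it across the 32 mm; gripped within 20 mm of the top, the fingers stay above the box while over half of the pack is inside.
- thick_pack: Bystander wrapped alike but twice as thick: 64 (x) x 62 (y) x 108 mm tall, 0.5 kg, upright. Origin: centre of its underside. Leave it where it stands. It, the slim pack and a brown roll of tape (100 mm across, 48 mm tall, lying flat) stand in a loose row, in any order.
- mouth (a point): Centre of the mouth in the flat top of the fixed grey box (106 x 146 x 190 mm tall), level with its top, 190 mm above the table; z up. Mouth 66 mm along x, 104 mm along y: the slim pack enters upright, its 32 mm along x and 62 mm along y, with 17 and 21 mm to spare each side. Window on the box's +x side. Padded inner floor 182 mm below the mouth.
- flap (a joint): Aluminium flap closing the mouth, flush with the top, hinged on the mouth's +x edge; its free edge, 62 mm away, swings down inside. 0 rad shut, 1.5 fully down. A light spring shuts it: 1.5 N on its middle opens it. With 40 mm of the pack inside it stands near 1.1 rad, then its edge slides along the pack's side. Once let go, the pack drops past it by its own weight.

How it is judged:
On the way:
1. the pack, still held by the gripper, keeps the flap pushed open with its lower end more than 35 mm down in the mouth (value of joint flap above 0.7 rad and contact force between the fingers and pack above 0.5 N and z of pack in the frame of mouth between -0.17 and -0.035 m and x of pack in the frame of mouth between -0.033 and 0.033 m and y of pack in the frame of mouth between -0.052 and 0.052 m), for 0.2 s.
At the end, for the whole second after the job is handed in: The slim pack lies at rest inside the collection box (centre of its underside more than 110 mm below the mouth and within 50 mm (x) and 70 mm (y) of the mouth's centre), the flap is shut again (under 0.12 rad), and the thick pack stands within 30 mm of where it was, upright within 0.3 rad (x of pack in the frame of mouth between -0.05 and 0.05 m and y of pack in the frame of mouth between -0.07 and 0.07 m and z of pack in the frame of mouth below -0.11 m and value of joint flap below 0.12 rad and linear speed of pack below 0.03 m/s and distance of thick_pack from where it was at the start of the episode below 0.03 m and angle between thick_pack's own z axis and vertical below 0.3 rad); the robot touches nothing.
It fails at once if the thick pack is shifted by more than 30 mm or tipped by more than 0.3 rad (distance of thick_pack from where it was at the start of the episode above 0.03 m or angle between thick_pack's own z axis and vertical above 0.3 rad).
It also fails if it takes over 43 s, if anything falls off the work surface, if the arm or the gripper's body presses on something with over 40 N, if the wrist force passes 120 N, or if a joint passes its speed limit or range.

ROBOT

A 6-joint arm with a two-finger parallel gripper is mounted at the origin on the work surface. World frame = base frame: x ahead of the robot, y to its left, z up, the work surface at z = 0. Lengths are in m, angles in rad, forces in N, time in s.
With the tool pointing down it reaches from about 0.375 to 0.9 m from the base axis. Payload 3.1 kg.
Tool frame: the origin (TCP) lies midway between the tips of the shut fingers; the grasp point (between the pads) lies 19 mm behind it; x points along the fingers, z is the direction in which the jaws open and shut, and the axes are right-handed (so a half turn about x gives the same grasp; the last joint's range is limited). The gripper opens to 85 mm and grips with 20 to 120 N. Pads are 22 mm wide; open, the fingers measure 114 mm over their backs; the gripper's body (76 mm by 85 mm) begins 54 mm behind the grasp point. The pads swing forward as they close: fully open they stand 13 mm farther back than shut.
Start: joints at [0.996, 0.527, 1.433, -0, 1.181, -0.178], TCP at [0.242, 0.576, 0.199] pointing down, gripper open.
Joint ranges: [-3.08, 3.08], [-0.75, 2.2], [0.22, 2.44], [-1.43, 4.57], [0, 2.65], [-2.85, 2.85]. Speed limits (rad/s): [2.79, 2.79, 3.14, 3.14, 3.14, 3.14].

INTERFACE

Orientations are given as a unit quaternion [x, y, z, w].
In Python, from station import status, snapshot, camera_params, ticket gives the robot as it stands.
- The arm moves only by the tool arm_command, never from a script. Its argument "series" is a list that holds one entry, the list of rows, each a list of 4 numbers: the shift along the tool's x, y, z in mm, then the turn about the tool's x in rad. A call has 1 to 10 rows; each row shifts and turns the commanded pose from where the row before left it, along the tool's axes as they then stand; what a row does not reach is not made up. A row lasts 1/10 s, in which the tool goes at most 50 mm and 8.59 degrees, less where a joint would pass 70% of its speed; a pose out of reach is approached as far as the arm can. A call is refused whole if a number of a shift passes 50 or a number of a turn 0.15, either way. A call with a gripper value outside its range is refused whole. "jaw" is the opening in per cent of the stroke, from 0 (shut) to 100 (fully open), set as the call begins (left out, the last holds). The fingers move at their own pace and stop on an object; "force" is the grip in N (left out, the last holds). Time passes only in rows, so rows that do not move let the fingers close. It gives the time, the measured TCP pose, the force and the opening at its end, in the units of the state.
- status.sense(): the state, without advancing time (a new reading comes with each control period).
- snapshot(name): name is "scene" or "top"; returns the picture (400x640x3 uint8, red, green, blue); there is no depth.
- camera_params(name): a dict with "fovy" (degrees; the focal length in pixels is half the picture's height over the tangent of half this angle, whatever the lens; pixels are square), "cx", "cy" (the principal point, pixels), "extrinsics" (4x4, takes a point from camera to world coordinates). Camera axes: x right, y down, z forward; pixel columns grow to the right and rows downward; lengths in m; the calibration is good to about 2 mm. A picture is of the moment at which its call begins. camera_params takes no time and is no camera call.
- ticket.sign_off(): hands the job in, once; it reports no verdict.
The state is a dict: "t": time; "q": joint angles; "qd": joint speeds; "tau": joint torques, N m; "tcp_pos": TCP position; "tool_rot": TCP orientation; "force": force on the tool from outside, world axes, zero at the start; "ft_torque": the same for the moment, N m; "finger_gap": opening from 0.0 (shut) to 1.0 (fully open).
Only numpy, scipy, OpenCV 4.12 (cv2) and the standard library are available. Lean on these libraries where they do the work, as an engineer would, in place of code of your own. Each camera call takes 0.05 s, during which the arm holds its last target. There are 200 camera calls.

## Working session

There is one attempt and no reset: what is moved stays moved. The work goes in short steps, Python scripts to look and compute and a tool call to move; the robot and the scene stay as the last step left them, time stands still between calls to the robot, and variables do not carry over. Pictures are saved under pics/ and viewed, about 8 in all and at most 12, crops included, and the job is handed in when it is done.

Besides the shell and the picture viewer there is one more tool, called after "Request:" as name([rows], argument=value, ...), one row to a line, values as JSON. arm_command: Moves the arm, as the interface text tells. Its arguments: {"type":"object","properties":{"series":{"type":"array"},"jaw":{"type":"number"},"force":{"type":"number"}},"required":["series"]}

```bash
mkdir -p pics
python3 - <<'E'
from station import status,snapshot,camera_params
import cv2,numpy as np
s=status.sense();print({k:np.round(s[k],3) for k in('t','tcp_pos','tool_rot','force','finger_gap')})
for n in('scene','top'):
    cv2.imwrite(f'pics/{n}0.png',snapshot(n)[:,:,::-1]);c=camera_params(n);print(n,c['fovy'],c['cx'],c['cy'],np.round(c['extrinsics'],3).tolist())
E
```

```text
{'t': np.float64(0.0), 'tcp_pos': array([0.241, 0.576, 0.197]), 'tool_rot': array([-0.392,  0.59 ,  0.391,  0.588]), 'force': array([-0.686, -0.716, -0.639]), 'finger_gap': np.float64(0.999)}
scene 56.47385664716701 318.5757122266208 206.86982183954396 [[0.003, 0.834, -0.551, 0.979], [1.0, -0.0, 0.006, 0.026], [0.005, -0.551, -0.834, 0.786], [0.0, 0.0, 0.0, 1.0]]
top 50.46418686211294 317.3952524360008 204.21463917965434 [[0.022, -0.983, 0.182, 0.371], [-0.999, -0.026, -0.02, 0.053], [0.025, -0.181, -0.983, 1.147], [0.0, 0.0, 0.0, 1.0]]
```

View pics/scene0.png

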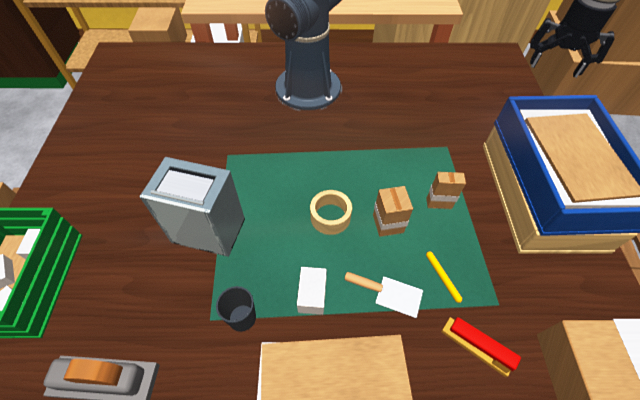

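View pics/top0.png

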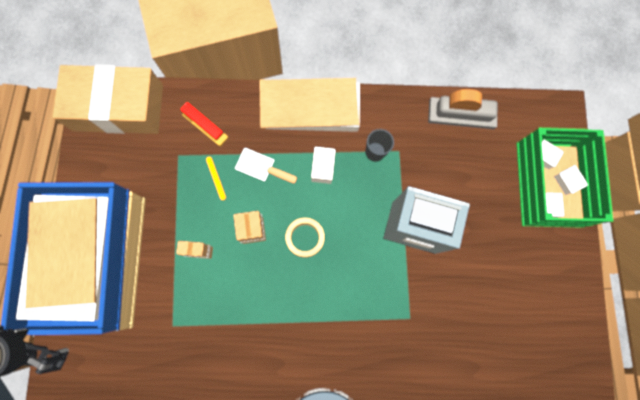

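Scene: slim pack at about (447,185), thick one at (393,208), box at (195,200). In the top view these are at (193,250), (248,226) and (435,217). Next I'll enlarge crops to read corners.

Run:
```python
import cv2,numpy as np
t=cv2.imread('pics/top0.png');s=cv2.imread('pics/scene0.png')
def c(i,x,y,w,h,k):
    o=cv2.resize(i[y:y+h,x:x+w],None,fx=k,fy=k,interpolation=cv2.INTER_CUBIC)
    for j in range(0,w,10): cv2.line(o,(j*k,0),(j*k,6 if j%50 else 14),(0,0,255),1)
    for j in range(0,h,10): cv2.line(o,(0,j*k),(6 if j%50 else 14,j*k),(0,0,255),1)
    return o
a=np.hstack([c(t,170,200,100,75,4),c(t,380,180,100,75,4)])
b=np.hstack([c(s,370,160,100,75,4),c(s,140,150,100,75,4)])
cv2.imwrite('pics/z.png',np.vstack([a,b]))
```

```text
(no output)
```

View pics/z.png

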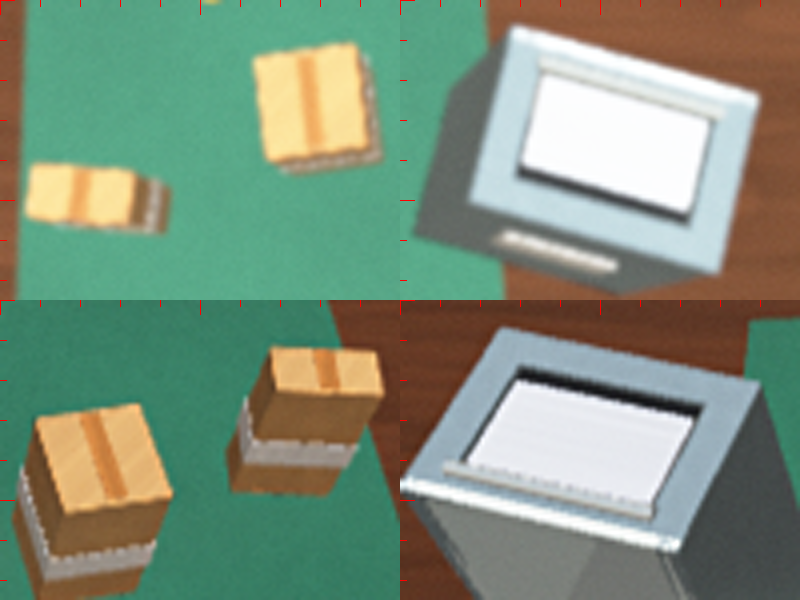

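The crops show clear top faces. The hinge strip is on the +x edge of the box, with the free-edge slot on -x. I'll fit x, y and yaw from the top corners in both views.

```bash
cat > h.py <<'E'
import numpy as np
from scipy.optimize import least_squares
from station import camera_params
def proj(n,P):
    c=camera_params(n);f=200/np.tan(np.radians(c['fovy']/2));E=np.array(c['extrinsics'])
    p=(np.asarray(P)-E[:3,3])@E[:3,:3]
    return np.c_[c['cx']+f*p[:,0]/p[:,2],c['cy']+f*p[:,1]/p[:,2]]
def fit(size,z,obs,yaw0=0.):
    # corners order: (+x,+y),(+x,-y),(-x,-y),(-x,+y)
    L=np.array([[1,1],[1,-1],[-1,-1],[-1,1]])*np.array(size)/2
    def W(v):
        c,s=np.cos(v[2]),np.sin(v[2]);return np.c_[L@np.array([[c,s],[-s,c]])+v[:2],np.full(4,z)]
    r=least_squares(lambda v:np.concatenate([(proj(n,W(v))-o).ravel() for n,o in obs.items()]),[.55,0,yaw0])
    return r.x,np.sqrt(np.mean(r.fun**2)),np.round(r.fun.reshape(-1,2),1).tolist()
E
python3 - <<'E'
from h import *
A=np.array
t1=A([170,200]);t2=A([380,180])-A([100,0]);s1=A([370,160])-A([0,75]);s2=A([140,150])-A([100,75])
g=lambda o,p:A(p)/4+o
print('slim',fit((.032,.062),.108,{'top':g(t1,[(31,164),(137,169),(133,226),(25,218)]),'scene':g(s1,[(384,395),(270,393),(271,347),(377,351)])}))
print('thick',fit((.064,.062),.108,{'top':g(t1,[(254,58),(356,44),(370,149),(268,162)]),'scene':g(s1,[(172,495),(68,513),(37,420),(139,404)])}))
print('box',fit((.106,.146),.19,{'top':g(t2,[(512,26),(760,95),(720,272),(470,203)]),'scene':g(s2,[(678,550),(403,485),(502,327),(762,382)])}))
from scipy.spatial.transform import Rotation as R
print(R.from_quat([-0.392,.59,.391,.588]).as_matrix().round(3))
E
```

```text
slim (array([ 0.44830426,  0.33752589, -0.04780113]), np.float64(0.8614980155847511), [[0.6, -0.8], [-0.4, -0.2], [-1.0, -1.3], [0.4, -1.1], [-0.0, -0.9], [1.2, -1.4], [-0.9, -0.8], [-0.7, -0.8]])
thick (array([0.50812866, 0.20183605, 0.1758683 ]), np.float64(0.9153755328206008), [[0.0, -0.7], [-0.5, -0.9], [-0.6, -1.7], [-0.4, -1.1], [0.6, -0.8], [-0.9, -1.1], [-1.0, -1.4], [-0.1, -1.2]])
box (array([ 0.52701456, -0.23425239, -0.25400953]), np.float64(0.5561447453889767), [[0.2, -0.2], [-0.8, -0.4], [-0.5, -0.5], [-0.2, -0.9], [-0.0, -0.8], [-0.9, -0.3], [-0.2, -0.7], [-0.1, -0.9]])
[[-0.002 -0.922  0.387]
 [-0.003  0.387  0.922]
 [-1.     0.    -0.003]]
```

Request:
arm_command([
  [[-50, 0, 0, 0], [-50, 0, 0, 0], [0, -35, -17.5, 0], [0, -35, -17.5, 0], [0, -35, -17.5, 0], [0, -35, -17.5, 0], [0, -35, -17.5, 0], [0, -35, -17.5, 0], [0, -35, -17.5, 0], [0, -35, -17.5, 0]],
], jaw=100, force=40)

```text
t: 1.1
tcp_pos: [0.4461, 0.3376, 0.2981]
tool_rot: [-0.392, 0.589, 0.392, 0.588]
force: [0.2, 0.6, 0.9]
finger_gap: 0.999
```

Request:
arm_command([
  [[10, 0, 0, 0.122], [10, 0, 0, 0.122], [10, 0, 0, 0.122], [10, 0, 0, 0.122], [10, 0, 0, 0.122], [10, 0, 0, 0.122], [10, 0, 0, 0.122], [10, 0, 0, 0.122], [10, 0, 0, 0.122], [10, 0, 0, 0.122]],
])

```text
t: 2.1
tcp_pos: [0.4453, 0.3389, 0.1977]
tool_rot: [0.018, 0.707, -0.018, 0.707]
force: [-0.1, 0.6, -0.1]
finger_gap: 0.998
```

Request:
arm_command([
  [[0, 0, 0, 0], [0, 0, 0, 0]],
])

```text
t: 2.3
tcp_pos: [0.4454, 0.339, 0.1983]
tool_rot: [0.015, 0.707, -0.016, 0.707]
force: [-0.1, -1.0, 1.2]
finger_gap: 0.995
```

```bash
cat >> h.py <<'E'
from scipy.spatial.transform import Rotation as R
def rel(target,yaw):
    """shift in tool axes mm to world target, and turn about tool x so tool z has that yaw"""
    from station import status
    s=status.sense();M=R.from_quat(s['tool_rot']).as_matrix()
    print('tcp',np.round(s['tcp_pos'],4),'t',round(float(s['t']),2),'F',np.round(s['force'],1),'gap',round(float(s['finger_gap']),3),'toolx',M[:,0].round(3))
    y=np.arctan2(M[1,2],M[0,2]);print('shift mm',(M.T@(np.array(target)-s['tcp_pos'])*1e3).round(1),'turn',round(float(y-yaw),3))
E
python3 - <<'E'
from h import *
import cv2
from station import snapshot
rel([.448,.3375,.073],-.048)
a=snapshot('top')[:,:,::-1][170:320,120:320];b=snapshot('scene')[:,:,::-1][100:250,330:530]
cv2.imwrite('pics/a.png',np.hstack([cv2.resize(i,None,fx=2,fy=2,interpolation=2) for i in(a,b)]))
E
```

```text
tcp [0.4454 0.339  0.1983] t 2.3 F [-0.1 -1.   1.2] gap 0.995 toolx [-0.001 -0.    -1.   ]
shift mm [125.3  -1.3   2.7] turn 0.005
```

View pics/a.png

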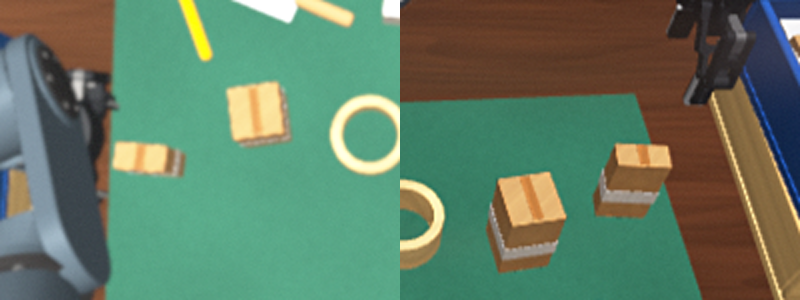

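The gripper at scene ≈(475,145) is not over the pack at (447,180), so the offset needs checking by projecting the reported TCP and the pack.

Run:
```python
from h import *
from station import status
import cv2
for n in('scene','top'):
    print(n,proj(n,[[.4454,.339,.198],[.4454,.339,.211],[.448,.3375,.108],[.242,.576,.199],[0,0,0],[.2,.5,0]]).round(0).tolist())
from station import snapshot
I=[snapshot(n)[:,:,::-1].copy() for n in('scene','top')]
for im,n in zip(I,('scene','top')):
    for p in proj(n,[[.4454,.339,.198],[.448,.3375,.108]]): cv2.drawMarker(im,tuple(int(v) for v in p),(255,0,255),0,8)
cv2.imwrite('pics/b.png',np.hstack([cv2.resize(I[0][60:260,370:570],None,fx=2,fy=2),cv2.resize(I[1][140:340,100:300],None,fx=2,fy=2)]))
```

```text
scene [[465.0, 149.0], [467.0, 145.0], [451.0, 177.0], [544.0, 86.0], [308.0, 87.0], [479.0, 133.0]]
top [[179.0, 246.0], [177.0, 245.0], [190.0, 248.0], [58.0, 339.0], [324.0, 434.0], [130.0, 347.0]]
```

View pics/b.png

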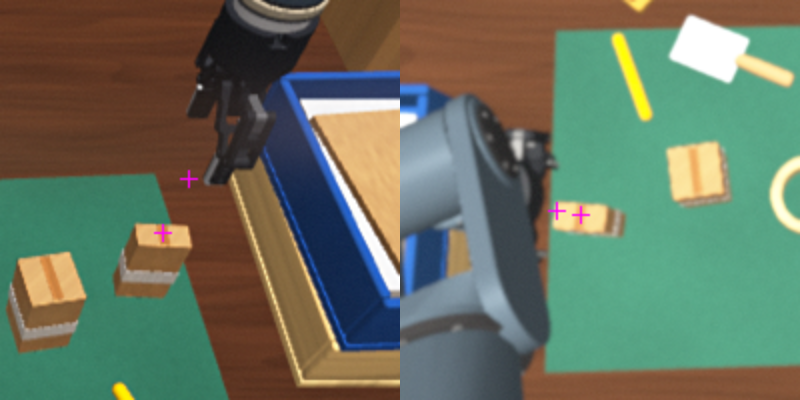

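Run:
```python
from h import *
for o in ({'scene':(476,150),'top':(174,220)},{'scene':(467,117),'top':(170,267)}):
    r=least_squares(lambda P:np.concatenate([proj(n,[P])[0]-p for n,p in o.items()]),[.45,.34,.2]);print(r.x.round(3),r.fun.round(1))
```

```text
[0.495 0.335 0.25 ] [1.  0.  1.1 0.4]
[0.397 0.339 0.244] [-0. -0. -0. -0.]
```

Triangulated tips sit right in x and y, but higher than reported (0.245 against about 0.211). I'll descend part way and look again.

Request:
arm_command([
  [[20, -1, 2, 0], [20, 0, 0.5, 0.005], [20, 0, 0, 0], [20, 0, 0, 0], [0, 0, 0, 0], [0, 0, 0, 0], [0, 0, 0, 0]],
], jaw=70)

```text
t: 3.2
tcp_pos: [0.4491, 0.3385, 0.1198]
tool_rot: [0.018, 0.706, -0.018, 0.708]
force: [0.7, -0.3, -0.0]
finger_gap: 0.699
```

Run:
```python
from h import *
import cv2
from station import snapshot
rel([.448,.3375,.073],-.048)
im=snapshot('scene')[:,:,::-1].copy()[100:240,380:520];im=cv2.resize(im,None,fx=4,fy=4,interpolation=2)
for z in (.108,.118,.138):
    for p in proj('scene',[[.448,.3375,z]]): cv2.drawMarker(im,tuple(int(v) for v in (p-[380,100])*4),(255,0,255),0,8)
cv2.imwrite('pics/c.png',im)
```

```text
tcp [0.4491 0.3385 0.1198] t 3.2 F [ 0.7 -0.3 -0. ] gap 0.699 toolx [ 0.002  0.001 -1.   ]
shift mm [46.8 -1.1 -1.1] turn -0.003
```

View pics/c.png

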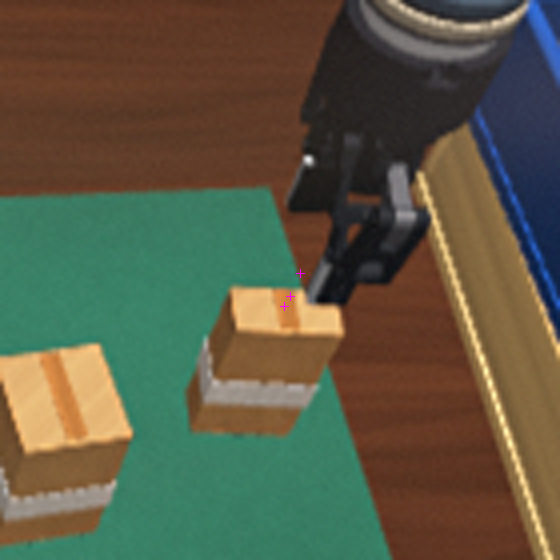

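The near fingertip is at scene ≈(460,175), still well above the pack top at (451,178). I'll estimate its height and step down further.

Request:
arm_command([
  [[15, -1, -1, 0], [15, 0, 0, 0], [0, 0, 0, 0], [0, 0, 0, 0]],
])

```text
t: 3.65
tcp_pos: [0.4475, 0.3373, 0.0893]
tool_rot: [0.018, 0.707, -0.018, 0.707]
force: [0.2, 0.5, 0.5]
finger_gap: 0.703
```

Run:
```python
from h import *
import cv2
from station import snapshot
for x in(.48,.49,.5): print(x,[(z,proj('scene',[[x,.3385,z]])[0].round(1).tolist()) for z in(.12,.14,.16)])
A=np.array;s1=A([370,85]);t1=A([170,200])
ob={'top':A([(31,164),(137,169),(133,226),(25,218)])/4+t1,'scene':A([(384,395),(270,393),(271,347),(377,351)])/4+s1}
for z in(.09,.108,.12,.13): print(z,fit((.032,.062),z,ob)[:2])
rel([.448,.3375,.073],-.048)
im=snapshot('scene')[:,:,::-1].copy()[130:230,400:500];b=snapshot('top')[:,:,::-1][190:290,150:250]
cv2.imwrite('pics/d.png',np.hstack([cv2.resize(i,None,fx=4,fy=4,interpolation=2) for i in(im,b)]))
```

```text
0.48 [(0.12, [456.1, 184.7]), (0.14, [459.0, 179.2]), (0.16, [462.0, 173.5])]
0.49 [(0.12, [457.1, 188.3]), (0.14, [460.0, 182.9]), (0.16, [463.0, 177.2])]
0.5 [(0.12, [458.0, 192.0]), (0.14, [460.9, 186.6]), (0.16, [464.0, 180.9])]
0.09 (array([ 0.44353175,  0.34306867, -0.0487506 ]), np.float64(1.5478273854930231))
0.108 (array([ 0.44830426,  0.33752589, -0.04780113]), np.float64(0.8614980155847511))
0.12 (array([ 0.45150012,  0.3338251 , -0.0471236 ]), np.float64(2.0840525883540577))
0.13 (array([ 0.45417238,  0.33073753, -0.04652929]), np.float64(3.235372101313555))
tcp [0.4475 0.3373 0.0893] t 3.65 F [0.2 0.5 0.5] gap 0.703 toolx [ 0.001  0.    -1.   ]
shift mm [16.3  0.2  0.5] turn -0.003
```

View pics/d.png

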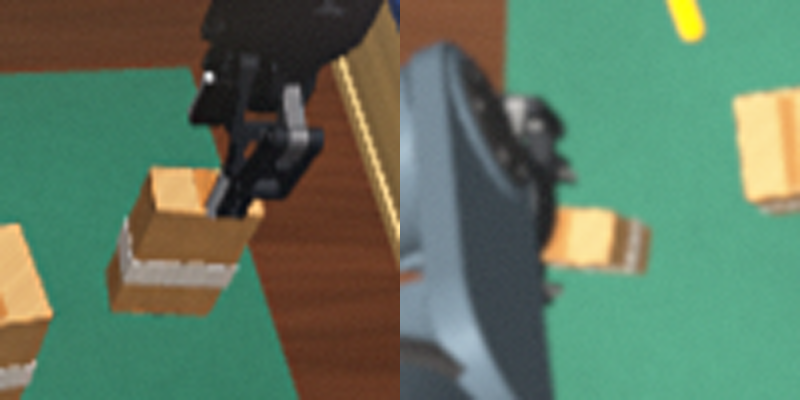

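Near tip at scene ≈(457,183), so z ≈ 0.125, still about 15 mm above the pack top. I'm continuing down slowly.

Request:
arm_command([
  [[12, 0, 0, 0], [12, 0, 0, 0], [12, 0, 0, 0], [0, 0, 0, 0], [0, 0, 0, 0]],
])

```text
t: 4.25
tcp_pos: [0.4466, 0.3368, 0.0516]
tool_rot: [0.018, 0.707, -0.018, 0.706]
force: [-0.3, -0.5, 0.7]
finger_gap: 0.7
```

Run:
```python
from h import *
import cv2
from station import snapshot
rel([.448,.3375,.05],-.048)
im=snapshot('scene')[:,:,::-1].copy()[130:230,400:500]
cv2.imwrite('pics/e.png',cv2.resize(im,None,fx=6,fy=6,interpolation=2))
```

```text
tcp [0.4466 0.3368 0.0516] t 4.25 F [-0.3 -0.5  0.7] gap 0.7 toolx [-0.002 -0.001 -1.   ]
shift mm [1.6 0.8 1.4] turn -0.003
```

View pics/e.png

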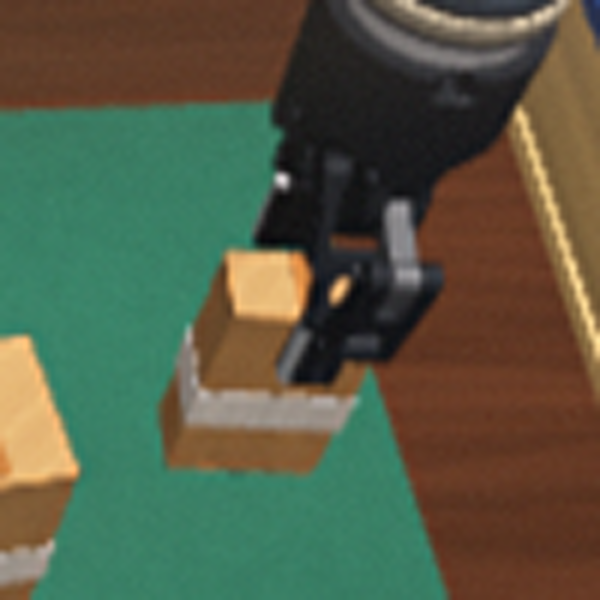

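The fingers straddle the pack with the near tip at scene ≈(451,193), i.e. z ≈ 0.085, about 23 mm below the pack top. The reported TCP z reads about 33 mm lower than the image. I'll go by the picture: 4 mm further down, then close.

Request:
arm_command([
  [[4, 1, 1, 0], [0, 0, 0, 0], [0, 0, 0, 0]],
])

```text
t: 4.6
tcp_pos: [0.4483, 0.3381, 0.0486]
tool_rot: [0.018, 0.707, -0.018, 0.707]
force: [0.0, 0.0, 0.1]
finger_gap: 0.702
```

Request:
arm_command([
  [[0, 0, 0, 0], [0, 0, 0, 0], [0, 0, 0, 0], [0, 0, 0, 0], [0, 0, 0, 0], [0, 0, 0, 0], [0, 0, 0, 0], [0, 0, 0, 0]],
], jaw=0, force=50)

```text
t: 5.4
tcp_pos: [0.4486, 0.3382, 0.0489]
tool_rot: [0.018, 0.706, -0.018, 0.707]
force: [0.7, 0.1, 5.2]
finger_gap: 0.362
```

Request:
arm_command([
  [[-20, 0, 0, 0], [-30, 0, 0, 0], [-40, 0, 0, 0], [-40, 0, 0, 0], [-40, 0, 0, 0], [-40, 0, 0, 0], [0, 0, 0, 0], [0, 0, 0, 0]],
])

```text
t: 6.2
tcp_pos: [0.447, 0.3376, 0.2577]
tool_rot: [0.018, 0.707, -0.018, 0.706]
force: [-0.8, 0.1, -4.1]
finger_gap: 0.368
```

Run:
```python
from h import *
import cv2
from station import snapshot
rel([.527,-.234,.258],-.254)
im=snapshot('scene')[:,:,::-1][40:240,380:580];b=snapshot('top')[:,:,::-1][170:370,80:280]
cv2.imwrite('pics/f.png',np.hstack([cv2.resize(i,None,fx=2,fy=2,interpolation=2) for i in(im,b)]))
```

```text
tcp [0.447  0.3376 0.2577] t 6.2 F [-0.8  0.1 -4.1] gap 0.368 toolx [-0.002 -0.001 -1.   ]
shift mm [   0.  -566.8  109. ] turn 0.203
```

View pics/f.png

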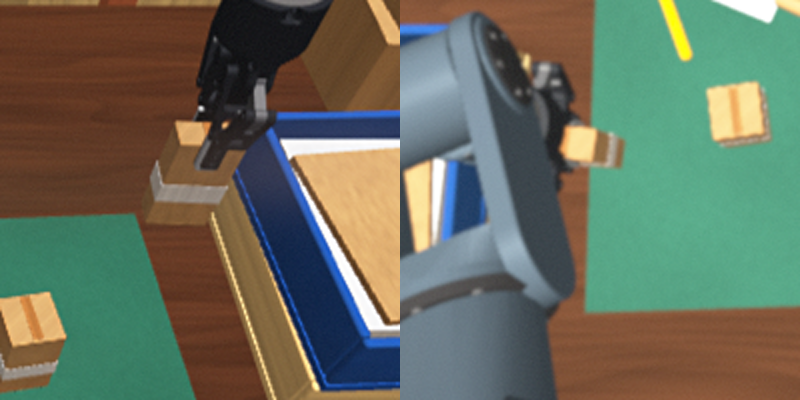

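The pack is held upright near its top, with a gap of 31 mm matching its thickness. Its underside is at TCP z − 0.049. Next I'll carry it over the box.

Request:
arm_command([
  [[-5, -15, 3, 0], [-5, -28, 5.5, 0], [-5, -30, 6, 0], [-5, -30, 6, 0], [0, -30, 6, 0], [0, -30, 6, 0], [0, -30, 6, 0], [0, -30, 6, 0], [0, -30, 6, 0], [0, -30, 6, 0]],
])

```text
t: 7.3
tcp_pos: [0.4888, 0.0504, 0.2771]
tool_rot: [0.018, 0.708, -0.018, 0.706]
force: [-0.3, -0.4, -2.8]
finger_gap: 0.364
```

Request:
arm_command([
  [[0, -30, 6, 0], [0, -30, 6, 0], [0, -30, 6, 0], [0, -30, 6, 0], [0, -30, 6, 0], [0, -30, 6, 0], [0, -30, 6, 0], [0, -30, 6, 0], [0, -28, 3, 0], [0, -15, 1, 0]],
])

```text
t: 8.3
tcp_pos: [0.5264, -0.2355, 0.2768]
tool_rot: [0.019, 0.708, -0.019, 0.706]
force: [0.8, 0.5, -3.9]
finger_gap: 0.364
```

Request:
arm_command([
  [[0, 0, 0, 0.05], [0, 0, 0, 0.05], [0, 0, 0, 0.05], [0, 0, 0, 0.05], [0, 0, 0, 0], [0, 0, 0, 0], [0, 0, 0, 0]],
])

```text
t: 9.0
tcp_pos: [0.5272, -0.2326, 0.2782]
tool_rot: [0.088, 0.702, -0.088, 0.701]
force: [0.6, 0.5, -2.1]
finger_gap: 0.362
```

Run:
```python
from h import *
import cv2
from station import snapshot
rel([.525,-.234,.258],-.254)
im=snapshot('scene')[:,:,::-1][60:260,110:310];b=snapshot('top')[:,:,::-1][140:340,360:560]
cv2.imwrite('pics/g.png',np.hstack([cv2.resize(i,None,fx=2,fy=2,interpolation=2) for i in(im,b)]))
```

```text
tcp [ 0.5272 -0.2326  0.2782] t 9.0 F [ 0.6  0.5 -2.1] gap 0.362 toolx [-0.001  0.001 -1.   ]
shift mm [20.2 -1.9 -1.8] turn 0.004
```

View pics/g.png

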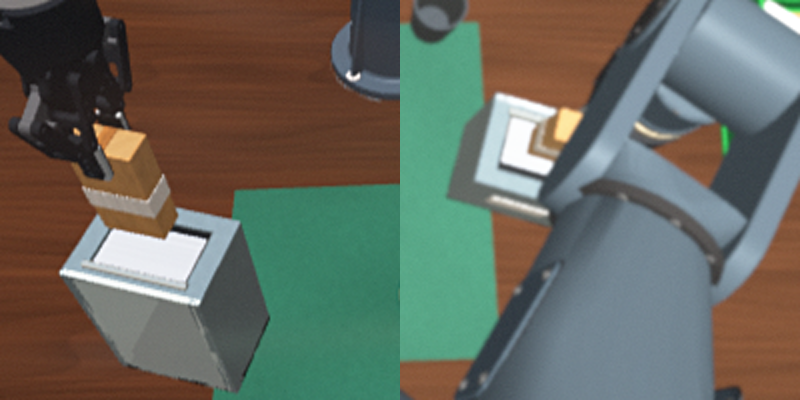

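The pack hangs over the mouth; its lower corners in the scene view are near (192,178), (199,166) and (162,171). I'll compare these with the projection.

Run:
```python
from h import *
c,s=np.cos(-.25),np.sin(-.25)
for z in(.219,.229,.239):
    L=np.array([[.016,.031],[-.016,.031],[.016,-.031]])@np.array([[c,s],[-s,c]])
    print(z,proj('scene',np.c_[L+[.5272,-.2326],[z]*3]).round(1).tolist())
```

```text
0.219 [[194.1, 183.0], [201.0, 170.3], [164.2, 176.6]]
0.229 [[192.6, 179.8], [199.7, 167.0], [162.4, 173.4]]
0.239 [[191.1, 176.5], [198.3, 163.7], [160.6, 170.1]]
```

Image and projection match at z ≈ 0.230 to within about 1 px, so I'm inserting.

Request:
arm_command([
  [[10, -2, -1, 0], [12, 0, -1, 0], [12, 0, 0, 0], [10, 0, 0, 0], [10, 0, 0, 0], [10, 0, 0, 0], [0, 0, 0, 0], [0, 0, 0, 0]],
])

```text
t: 9.9
tcp_pos: [0.5237, -0.2335, 0.2136]
tool_rot: [0.089, 0.703, -0.088, 0.7]
force: [-2.2, 1.0, -2.4]
finger_gap: 0.364
```

Request:
arm_command([
  [[10, 0, 0, 0], [10, 0, 0, 0], [8, 0, 0, 0], [6, 0, 0, 0], [0, 0, 0, 0], [0, 0, 0, 0], [0, 0, 0, 0], [0, 0, 0, 0]],
])

```text
t: 10.7
tcp_pos: [0.5252, -0.2343, 0.1807]
tool_rot: [0.088, 0.701, -0.089, 0.702]
force: [-1.9, -0.2, -3.2]
finger_gap: 0.368
```

Run:
```python
from h import *
import cv2
from station import snapshot
rel([.525,-.234,.18],-.254)
im=snapshot('scene')[:,:,::-1][100:260,130:290]
cv2.imwrite('pics/i.png',cv2.resize(im,None,fx=3,fy=3,interpolation=2))
```

```text
tcp [ 0.5252 -0.2343  0.1807] t 10.7 F [-1.9 -0.2 -3.2] gap 0.368 toolx [ 0. -0. -1.]
shift mm [ 0.7  0.2 -0.3] turn 0.003
```

View pics/i.png

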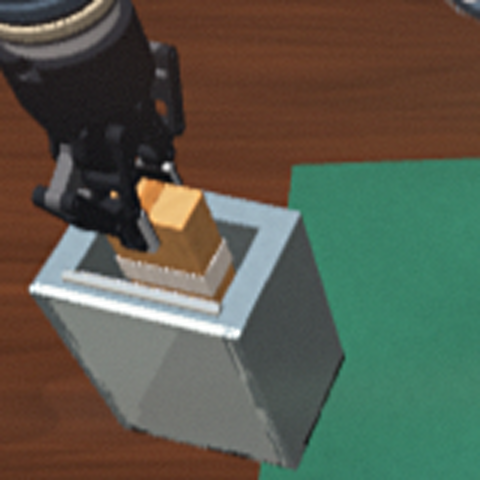

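The flap is open, the pack is about 58 mm inside, the fingers are above the box and only light forces show. Time to release.

Request:
arm_command([
  [[0, 0, 0, 0], [0, 0, 0, 0], [0, 0, 0, 0], [0, 0, 0, 0], [0, 0, 0, 0], [0, 0, 0, 0], [0, 0, 0, 0], [0, 0, 0, 0]],
], jaw=75)

```text
t: 11.55
tcp_pos: [0.5252, -0.2342, 0.1805]
tool_rot: [0.088, 0.702, -0.088, 0.702]
force: [0.2, -0.0, 0.0]
finger_gap: 0.75
```

Request:
arm_command([
  [[-20, 0, 0, 0], [-40, 0, 0, 0], [-40, 0, 0, 0], [-40, 0, 0, 0], [0, 30, 0, 0], [0, 40, 0, 0], [0, 40, 0, 0], [0, 0, 0, 0], [0, 0, 0, 0], [0, 0, 0, 0]],
])

```text
t: 12.55
tcp_pos: [0.5524, -0.1285, 0.3204]
tool_rot: [0.088, 0.702, -0.089, 0.701]
force: [-0.4, -0.2, -0.1]
finger_gap: 0.751
```

Run:
```python
from h import *
import cv2
from station import snapshot
rel([.525,-.234,.18],-.254)
im=snapshot('scene')[:,:,::-1][140:260,130:250];b=snapshot('scene')[:,:,::-1][150:270,340:460]
cv2.imwrite('pics/j.png',np.hstack([cv2.resize(i,None,fx=3,fy=3,interpolation=2) for i in(im,b)]))
```

```text
tcp [ 0.5524 -0.1285  0.3204] t 12.55 F [-0.4 -0.2 -0.1] gap 0.751 toolx [-0.    -0.001 -1.   ]
shift mm [ 140.5 -108.9   -0.2] turn 0.003
```

View pics/j.png

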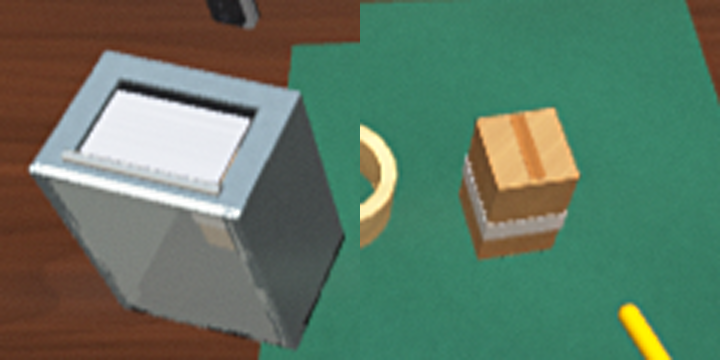

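The flap is shut, the mouth is clear and the thick pack is where it stood. A light patch shows in the window at (210,230), so I'll compare the window before and after against a pack resting on the floor.

Run:
```python
from h import *
import cv2
from station import snapshot
a=cv2.imread('pics/scene0.png');b=snapshot('scene')[:,:,::-1]
d=cv2.absdiff(a,b).max(2);m=(d>12).astype('uint8');
n,_,st,ce=cv2.connectedComponentsWithStats(m[160:260,130:260])
print([(s+[130,160,0,0,0]).tolist() for s in st[1:] if s[4]>8])
t=b[150:270,340:460].astype(int)-a[150:270,340:460];print('thick diff',abs(t).max())
c,s=np.cos(-.25),np.sin(-.25)
L=np.array([[1,1],[1,-1],[-1,-1],[-1,1]])*[.016,.031]@np.array([[c,s],[-s,c]])+[.5252,-.2343]
for z in(.116,.008):print(z,proj('scene',np.c_[L,[z]*4]).round(0).tolist())
cv2.imwrite('pics/k.png',np.hstack([cv2.resize(np.clip(i[190:270,130:250].astype(float)*1.6,0,255).astype('uint8'),None,fx=3,fy=3,interpolation=2) for i in(a,b)]))
```

```text
[[203, 189, 7, 12, 22], [194, 211, 15, 13, 101]]
thick diff 189
0.116 [[207.0, 211.0], [180.0, 205.0], [186.0, 194.0], [213.0, 199.0]]
0.008 [[218.0, 236.0], [194.0, 230.0], [199.0, 219.0], [223.0, 225.0]]
```

Request:
arm_command([
  [[0, 0, 0, 0], [0, 0, 0, 0], [0, 0, 0, 0], [0, 0, 0, 0], [0, 0, 0, 0]],
])

```text
t: 13.2
tcp_pos: [0.5525, -0.1277, 0.3205]
tool_rot: [0.088, 0.702, -0.089, 0.702]
force: [-0.0, 0.3, -0.5]
finger_gap: 0.75
```

Run:
```python
import cv2,numpy as np
from station import snapshot
a=cv2.imread('pics/scene0.png').astype(int);p=snapshot('scene')[:,:,::-1].astype(int)
b=p
print('thick',abs(b-a)[180:240,370:414].max())
print('flap shut region diff',abs(b-a)[160:205,150:200].max())
d=(b-a)[205:240:3,176:228:3];print(d[:,:,2]);print(d[:,:,0])
print('after',b[217,200],'before',a[217,200])
```

```text
thick 10
flap shut region diff 9
[[ 6  2  1  3  1  2  2  4  5  0  2  6  3  3  4 -1  0  6]
 [ 1  2  6  2  5  3  1  2  0  2  4  1 -4  0  2  5  0 -1]
 [ 4  6  2  5  3  2 30 22  3  3  4  3  1  1  0 -4  2  4]
 [ 2  1  3  2  2  4  2 38 38 39 -1  1 -3  2  0  1 -1  5]
 [ 1  4  6  6 -1  3  0 13 32 28 13  5  4 -1  0  2  1  3]
 [ 5  4  7  3  6  1  3  5 31 33 28  0  2  1  1  3  1 -2]
 [ 2  0  4  3  1  2  1  0  3  2 10  1  2 -1  2  0  0  0]
 [ 5  4  0  1  2  3  0  5 -2  6  3  2  2  1 -1  3 -1  3]
 [ 5  5  6  1  3  1  2  0  1  1  0  3  2  1  0  0  2  4]
 [ 4  0 -1  0  5  5  1  2  6  0  1  2  3  4  4  1  5  5]
 [ 3  1  5  4  7  0  2  4  1  0  3  4  4  1  1  2 -1 -1]
 [ 3  3  3  2  3  0  6  1  0  4  0  1 -1  3  3  3  1 -1]]
[[ 5  3  1  1  1  5  4  5  5  1  2  6  4  2  6 -1  1  7]
 [ 2  2  5  3  4  2  1  1  0  2  3  1 -3  1  2  5 -2 -1]
 [ 5  4  5  5  1  3 26 19  2  2  2  5  2  1  2 -3  3  4]
 [ 5  2  5  0  4  3  4 23 33 36 -1  0  0  0  1  2  0  5]
 [ 1  5  4  5 -1  3  2  3  8  4  2  5  6  0  1  2  2  5]
 [ 5  1  7  4  4  1  6  5  8 12  7  0  1 -1  3  3  2 -1]
 [ 4  1  2  4  2  0  2  1  1  3  5  0  2  0  3 -1 -1  1]
 [ 5  1  1  0  3  1  1  5  1  4  2  2  2  5  2  1  1  0]
 [ 6  7  6  2  2  4  2  1  2  1  1  2  3  0 -1  0 -1  3]
 [ 4  1  0 -2  3  4  0  3  7  2  0  2  3  1  3  0  6  3]
 [ 4 -1  6  4  8  1  1  4  0  1  2  1  4  2  2  3  0 -1]
 [ 2  5  1  3  2 -1  5  1  3  3  2  4  1  2  5 -1  0  0]]
after [119 136 144] before [111 116 112]
```

```bash
python3 -c "
from station import ticket
print(ticket.sign_off())"
```

```text
the job is handed in; nothing more can be done
None
```

The slim pack is posted in the grey box and the job is handed in; the hand-in gives no verdict. I gripped the pack near its top across the 32 mm and carried it over the box. It pushed the flap down to about 58 mm depth, held there for about 0.4 s, and only then did I let go. I backed the arm off and signed off just after 13.2 s on the robot's clock.

**Last checks:**
- **Flap:** the picture shows it shut, and the mouth region matches the first picture to within noise.
- **Thick pack:** its image region is unchanged from the start to within noise.
- **Slim pack:** it shows through the window as its paper band with kraft below, about where a pack resting on the floor should appear. I could see only part of it, so its rest pose is inferred. I could not view the last enlarged crop because the picture limit was reached, so I compared pixel values instead.
- **Robot:** it touches nothing, with force readings near zero.

**Disagreement:** in the pictures the fingertips stood about 33 mm higher than the reported TCP height implies. I set the grasp height from the pictures, and the later check of the pack over the mouth agreed with the projection to within a few mm. I did not find the cause.

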